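# Present a section slide to the label reader

### The job

Log in the slide with the tooth section: lift it off the wire drying rack, find its frosted label end by the small notch in one corner, and feed that end first, label up and level, into the throat of the label reader until its spring gate is pushed fully home (no harder than the light spring needs). Do not let go: the program finishes while the gripper still holds the slide in there against the spring. Leave the blank glass slide on the rack and the cast, dropper bottle and dappen dish where they are.

Things in the scene. Friction and masses are not known exactly. Their poses are not given: they have to be found in the camera images.
- slide: thick glass slide, 100 (x) x 32 (y) x 6 mm, with a brown and ivory tooth section on its clear half. Origin: underside centre. +x: to the frosted white label end (small square code); z: up, out of the label face. It lies label up across the rack bars, underside at 34 mm, either end pointing anywhere. Grip its long edges about x = -12 mm, between the bars
- slide_label (a point): on the slide: middle of the frosted label area, on its upper face, 35 mm from the slide's centre towards +x (the frosted area is 30 mm long)
- slide_notch (a point): on the slide: middle of the 9 x 9 mm square notch cut out of its corner at +x, +y; at x = 45.5, y = 11.5 mm of the slide, at the height of its upper face
- blank: plain clear glass slide without frosting, notch or section, 100 x 32 x 6 mm, lying next to the other on the rack, 84 mm from it centre to centre (either may be on either side); stays there. Origin: centre of the underside
- rack: stainless wire drying rack, fixed, 100 x 176 x 34 mm: two round bars of 6 mm along its y, 70 mm apart (at its x = -35 and +35 mm), tops 34 mm above the counter, over a drip tray whose rim is 9 mm high; the slides lie across the bars. Origin: underside centre; it may be turned any way
- reader: label reader, fixed, light grey with dark trim, 112 x 96 x 72 mm, origin underside centre. Its throat opens on its -x face; the slide is fed along its +x, slide axes parallel to the reader's. A fixed key fills the +y corner of the throat (6 mm wide, 23 to 30 mm deep): only the notched corner passes it. Clear window roof, top 54 mm at most; the raised head begins at x = 3 mm
- reader_mouth (a point): centre of the throat's mouth: reader x = -60 mm, y = 0, z = 40.5 mm. Throat 35 mm wide, 9 mm high (z = 36 to 45 mm), 30 mm deep from the mouth; flared lips stand out in front of it to x = -68 mm
- gate (a joint): travel of the reader's sprung aluminium gate, m: 0 at rest (face 12 mm inside the mouth), 0.018 at its stop (30 mm inside). The entering slide pushes it along the reader's +x; spring 2 N at rest, 6.5 N at the stop, and it pushes the slide out when let go. An orange pin on top moves with it to a green home mark. Fully home: above 0.014
- cast: cream stone dental cast, 56 x 58 x 32 mm, bystander; origin underside centre
- dropper: dropper bottle with red cap, 47 x 47 x 100 mm, bystander; origin underside centre
- dappen: small green dappen dish, 35 x 35 x 24 mm, bystander; origin underside centre

How it is judged (in metres and radians):
On the way, in this order (a step that is already met when the one before it is completed fails the run):
1. the slide is held in the gripper, lifted clear of the rack (underside 15 mm or more above the bars) (height (world z) of slide above 0.049 m and contact force between the fingers and slide above 1 N and contact force between slide and rack below 0.05 N), for 0.2 s.
2. its notched end has entered the reader's throat and begun to move the gate (value of joint gate above 0.002 m and x of slide_notch in the frame of reader above -0.06 m and contact force between the fingers and slide above 1 N), for 0.1 s.
At the end, for the whole second after the job is handed in: The slide is in the throat, notch at the key, label up, level within 4 degrees, and holds the spring gate pushed in more than 14 of its 18 mm; it is still gripped and at rest. The blank slide is within 20 mm, the cast, bottle and dish within 30 mm of their starts (value of joint gate above 0.014 m and contact force between slide and gate above 0.5 N and contact force between the fingers and slide above 2 N and x of slide_notch in the frame of reader above -0.044 m and y of slide_notch in the frame of reader above 0.005 m and angle between slide's own z axis and vertical below 0.07 rad and height (world z) of slide_label between 0.04 and 0.047 m and linear speed of slide below 0.02 m/s and distance of blank from where it was at the start of the episode below 0.02 m and distance of each of cast, dropper, dappen from where it was at the start of the episode below 0.03 m); the arm keeps its last pose, push and grip.
It fails at once if the slide is rammed into the reader (more than 40 N) (contact force between slide and reader above 40 N).
It fails at once if the blank slide is knocked more than 20 mm from its place (distance of blank from where it was at the start of the episode above 0.02 m).
It fails at once if the cast, bottle or dish is knocked more than 30 mm from its place (distance of any of cast, dropper, dappen from where it was at the start of the episode above 0.03 m).
It also fails if it takes over 37 s, if anything falls off the work surface, if the arm or the gripper's body presses on something with over 40 N, if the wrist force passes 120 N, or if a joint passes its speed limit or range.

### The arm

A 6-joint arm with a two-finger parallel gripper is mounted at the origin on a cart in front of the work surface, level with it; the furniture and walls round the work are solid. World frame = base frame: x ahead of the robot, y to its left, z up, the work surface at z = 0. Lengths are in mm, angles in rad, forces in N, time in s.
With the tool pointing down it reaches from about 300 to 875 mm from the base axis. Payload 6.4 kg.
Tool frame: the origin (TCP) lies between the finger pads; the fingertips stand 11 mm ahead of it and the grasp point (between the pads) lies 8 mm behind it (arm.tcp_to_tips is the distance from the TCP to the fingertips, in mm); z points along the fingers, y is the line along which they close (so a half turn about z gives the same grasp; the last joint's range is limited). The gripper opens to 85 mm and grips with 20 to 120 N. Pads are 22 mm wide; open, the fingers measure 114 mm over their backs; the gripper's body (76 mm by 85 mm) begins 54 mm behind the grasp point. The pads swing forward as they close: fully open they stand 13 mm farther back than shut.
Start: joints at [1.099, 0.181, 1.607, -0, 1.354, -0.206], TCP at [151.029, 554.826, 242.288] pointing down, gripper open.
Joint ranges: [-2.99, 2.99], [-0.89, 2.07], [0.3, 2.58], [-1.14, 4.28], [0, 2.63], [-3.12, 3.12]. Speed limits (rad/s): [2.57, 2.57, 3.01, 3.14, 3.14, 3.14].

### API

Orientations are given as a unit quaternion [x, y, z, w].
In Python, from bench import arm gives the robot as it stands.
- The arm moves only by the shell command python3 -m creep 'ROWS' [OPENING] [FORCE]. ROWS is a JSON object of lists of equal length, an entry for each row: "translation": the shift along the world's x, y, z in m, a list of three; "yaw": the turn about the world's z in rad. In form: {"translation": [[tx, ty, tz], ...], "yaw": [yaw, ...]}. A call has 1 to 8 rows; each row shifts and turns the commanded pose from where the row before left it; what a row does not reach is not made up. A row lasts 1/8 s, in which the tool goes at most 62.5 mm and 10.7 degrees, less where a joint would pass 70% of its speed; a pose out of reach is approached as far as the arm can. A call is refused whole if a number of a shift passes 0.0625 or a number of a turn 0.188, either way. A call with a gripper value outside its range is refused whole. OPENING is the opening, from 0 (shut) to 1 (fully open), set as the call begins (- or left out, the last holds). The fingers move at their own pace and stop on an object; FORCE is the grip in N (left out, the last holds). Time passes only in rows, so rows that do not move let the fingers close. It gives the time, the measured TCP pose, the force, the opening and the grip force at its end, in the units of the state.
- arm.observe(): the state, without advancing time (a new reading comes with each control period).
- arm.grab_frame(name): name is "scene" or "side" or "wrist"; returns the picture (400x640x3 uint8, red, green, blue); there is no depth.
- arm.camera_model(name): a dict with "intrinsics" (3x3 intrinsics, pixels), "rvec" (rotation vector, rad) and "tvec" (3), from world to camera coordinates, as OpenCV has them. Camera axes: x right, y down, z forward; pixel columns grow to the right and rows downward; lengths in mm; the calibration is good to about 2 mm. A picture is of the moment at which its call begins: read the wrist's pose just before it. camera_model takes no time and is no camera call; for the wrist camera it gives the pose at the moment of the call.
- arm.job_done(): hands the job in; it is judged then, once.
The state is a dict: "clock": time; "joint_positions": joint angles; "dq": joint speeds; "tau": joint torques, N m; "tcp_pos": TCP position; "eef_rot": TCP orientation; "wrist_force": force on the tool from outside, world axes, zero at the start; "wrist_torque": the same for the moment, N m; "opening": opening from 0.0 (shut) to 1.0 (fully open); "finger_force": force on a finger pad.
Only numpy, scipy, OpenCV 4.12 (cv2) and the standard library are available. Lean on these libraries where they do the work, as an engineer would, in place of code of your own. Each camera call takes 0.05 s, during which the arm holds its last target. There are 200 camera calls.

## Working session

There is one attempt and no reset: what is moved stays moved. The work goes in short steps, Python scripts to look and compute and a shell command to move; the robot and the scene stay as the last step left them, time stands still between calls to the robot, and variables do not carry over. Pictures are saved under pics/ and viewed, at most 12 in all, crops included, and the job is handed in when it is done.

```bash
ls; mkdir -p pics; python3 - <<'E'
from bench import arm
import cv2
for n in ("scene","side"):
    cv2.imwrite(f"pics/{n}0.png",arm.grab_frame(n)[:,:,::-1])
s=arm.observe();print(s["clock"],s["tcp_pos"],s["eef_rot"],arm.tcp_to_tips)
for n in ("scene","side","wrist"): print(arm.camera_model(n))
E
```

```text
pics
0.1 [150.79404252 554.37018363 241.46911903] [ 1.32493821e-01  9.91183501e-01 -7.61379042e-04 -2.73047322e-04] 11.0
{'intrinsics': array([[393.8343109 ,   0.        , 315.18400044],
       [  0.        , 393.8343109 , 194.96807826],
       [  0.        ,   0.        ,   1.        ]]), 'rvec': array([ 2.1579107 , -0.97775472,  0.44792604]), 'tvec': array([-379.89249871,  290.05346581,  649.17364612])}
{'intrinsics': array([[379.8621402 ,   0.        , 328.3589404 ],
       [  0.        , 379.8621402 , 193.44052909],
       [  0.        ,   0.        ,   1.        ]]), 'rvec': array([ 0.17602078, -2.80388623,  1.31279138]), 'tvec': array([504.17945074, 115.10767719, 812.86458721])}
{'intrinsics': array([[279.91293916,   0.        , 322.95149103],
       [  0.        , 279.91293916, 196.88276292],
       [  0.        ,   0.        ,   1.        ]]), 'rvec': array([-2.30753537, -1.76436797, -0.25102535]), 'tvec': array([-576.03963553,  -36.54943913,  379.1533425 ])}
```

View pics/scene0.png

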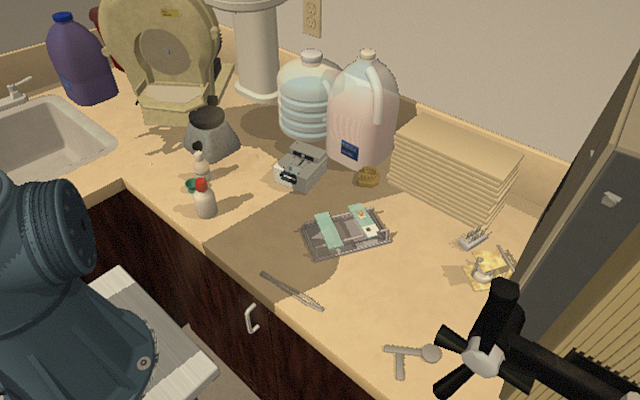

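View pics/side0.png

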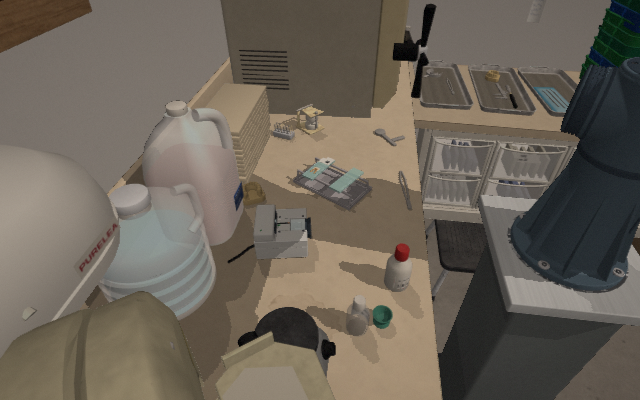

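The scene view shows the rack at about (347,232), with the sectioned slide on its right at (370,224) and the blank at (330,230). The reader is at (300,167), with its throat facing lower left. In the side view the slide is at (318,168) and the reader at (283,232). Next I'll enlarge both areas.

```bash
cat > h.py <<'E'
import numpy as np,cv2
from bench import arm
def ray(cm,uv,z):
    R=cv2.Rodrigues(cm["rvec"])[0];t=cm["tvec"]
    d=R.T@np.linalg.inv(cm["intrinsics"])@np.array([*uv,1.]);c=-R.T@t
    return c+d*(z-c[2])/d[2]
def proj(cm,p):
    return cv2.projectPoints(np.float64(p).reshape(-1,1,3),cm["rvec"],cm["tvec"],cm["intrinsics"],None)[0].reshape(-1,2)
E
python3 - <<'E'
from h import *
a=cv2.imread("pics/scene0.png");b=cv2.imread("pics/side0.png")
f=lambda i,x,y,w,h:cv2.resize(i[y:y+h,x:x+w],(w*6,h*6),interpolation=cv2.INTER_CUBIC)
A=f(a,265,135,133,50);A2=f(a,298,195,100,50)
cv2.imwrite("pics/c1.png",np.vstack([A,np.hstack([A2,np.zeros((300,198,3),np.uint8)])]))
for n,uv,z in(("scene",(369,225),40),("scene",(330,231),40),("scene",(300,165),50),("side",(318,168),40),("side",(345,180),40),("side",(283,232),50)):print(n,uv,ray(arm.camera_model(n),uv,z).round())
E
```

```text
scene (369, 225) [ 548. -181.   40.]
scene (330, 231) [ 479. -129.   40.]
scene (300, 165) [591.  59.  50.]
side (318, 168) [ 554. -159.   40.]
side (345, 180) [ 482. -119.   40.]
side (283, 232) [591.  82.  50.]
```

View pics/c1.png

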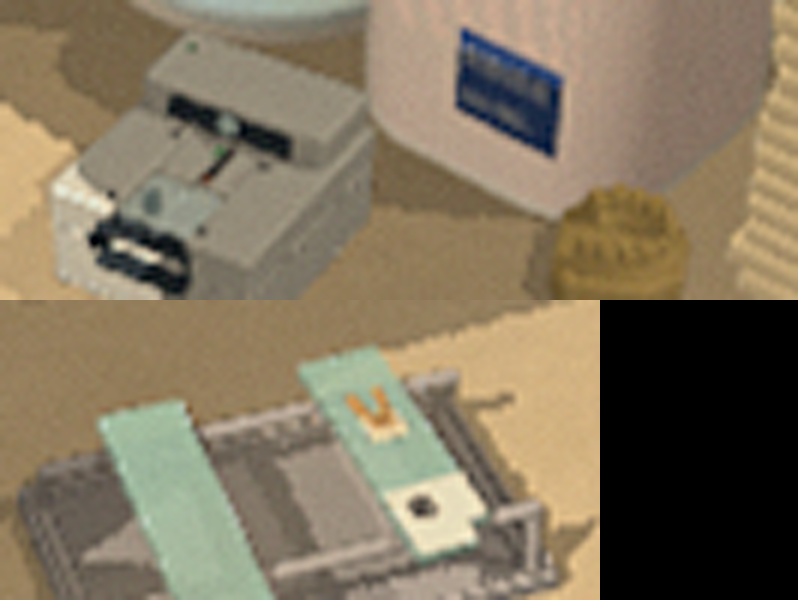

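The label end, with its notch, points towards the robot. The notch is on the left of that heading, which fits label up. The reader's throat faces the robot. I'll move over the bench for a wrist view.

```bash
python3 -m creep '{"translation":[[0.04,-0.06,0.01],[0.04,-0.06,0.01],[0.04,-0.06,0.01],[0.04,-0.06,0.01],[0.04,-0.06,0.01],[0.04,-0.06,0.01],[0.04,-0.06,0.01],[0.04,-0.06,0.01]],"yaw":[0,0,0,0,0,0,0,0]}' 1; python3 -m creep '{"translation":[[0,-0.03,0],[0,0,0]],"yaw":[0,0]}'
python3 - <<'E'
from h import *
cm=arm.camera_model("wrist");i=arm.grab_frame("wrist");cv2.imwrite("pics/w1.png",i[:,:,::-1])
np.savez("w1.npz",**cm)
s=arm.observe();print(s["tcp_pos"],s["clock"],proj(cm,[[591,70,50],[550,-170,40],[480,-125,40]]))
E
```

```text
clock: 1.1
tcp_pos: [426.3, 140.9, 311.2]
eef_rot: [0.133, 0.991, 0.0, 0.0]
wrist_force: [0.3, 0.8, -0.5]
opening: 0.999
finger_force: 0.0
clock: 1.35
tcp_pos: [425.9, 111.0, 310.6]
eef_rot: [0.134, 0.991, -0.0, -0.0]
wrist_force: [0.1, 0.6, -0.4]
opening: 1.001
finger_force: 0.0
[425.64280016 112.2412722  310.62315893] 1.4 [[324.57119304 273.57128591]
 [177.40534234 283.34738925]
 [185.82210176 239.06163798]]
```

View pics/w1.png

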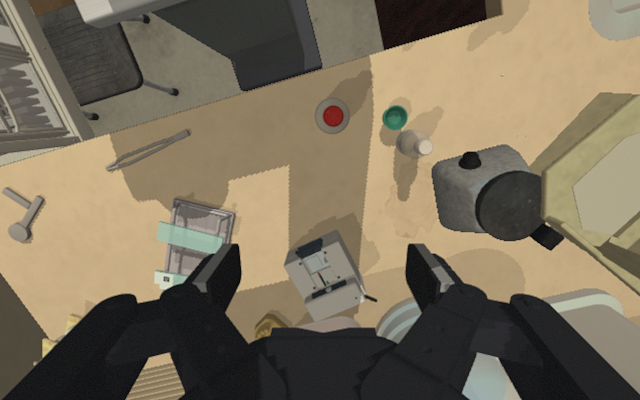

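The wrist view shows the reader at about (325,275), the slide's label end at (165,280) and the blank at (190,237). The right-hand part of the slide is hidden by a finger. The dropper is at (333,117) and the dish at (395,117).

```bash
python3 - <<'E'
from h import *
cm=dict(np.load("w1.npz"));R=cv2.Rodrigues(cm["rvec"])[0];c=-R.T@cm["tvec"]
from scipy.spatial.transform import Rotation as Ro
T=Ro.from_quat(arm.observe()["eef_rot"]).as_matrix();print(T.round(3))
print("cam",c,"in tool",T.T@(c-arm.observe()["tcp_pos"]),"axis tool",T.T@R[2])
i=cv2.imread("pics/w1.png");cr=cv2.resize(i[225:330,275:385],None,fx=5.5,fy=5.5,interpolation=cv2.INTER_CUBIC);cv2.imwrite("pics/c2.png",cr)
for uv in ((285,265),(336,230)):print(ray(cm,uv,54))
sc=arm.camera_model("scene")
for p in((300,350),(385,350),(425,560),(490,515)):print(ray(sc,(298+p[0]/6,195+(p[1]-300)/6),40).round())
E
```

```text
[[-0.964  0.265 -0.001]
 [ 0.265  0.964  0.   ]
 [ 0.001  0.    -1.   ]]
cam [357.67257385 131.68434896 442.74779197] in tool [  70.7967855     0.75870058 -132.06870595] axis tool [-2.80546567e-01 -3.53013552e-04  9.59840351e-01]
[557.65387712  15.23637304  54.        ]
[521.91763598 106.68360087  54.        ]
[ 571. -107.   40.]
[ 592. -131.   40.]
[ 517. -202.   40.]
[ 549. -207.   40.]
```

View pics/c2.png

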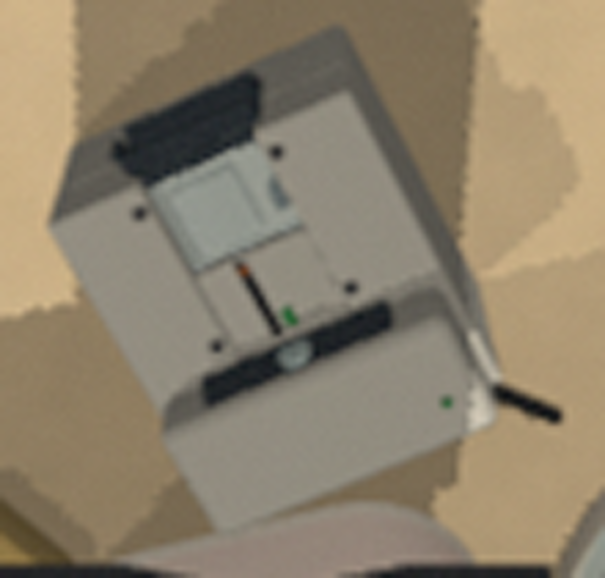

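```bash
python3 -m creep '{"translation":[[0.017,-0.035,-0.01],[0.017,-0.035,-0.01],[0.017,-0.035,-0.01],[0.017,-0.035,-0.01],[0.017,-0.035,-0.01],[0.017,-0.035,-0.01],[0.017,-0.035,-0.01],[0.017,-0.035,-0.01]],"yaw":[0.166,0.166,0.166,0.166,0.166,0.166,0.166,0.166]}' 0.65; python3 -m creep '{"translation":[[0,0,0],[0,0,0]],"yaw":[0,0]}'
python3 - <<'E'
from h import *
cm=arm.camera_model("wrist");i=arm.grab_frame("wrist");cv2.imwrite("pics/w2.png",i[:,:,::-1])
np.savez("w2.npz",**cm)
s=arm.observe();print(s["tcp_pos"],s["clock"],s["joint_positions"],proj(cm,[[591,70,50],[550,-165,40],[480,-125,40]]))
E
```

```text
clock: 2.4
tcp_pos: [563.4, -165.0, 230.3]
eef_rot: [-0.507, 0.862, -0.0, -0.001]
wrist_force: [-0.1, 0.3, 0.1]
opening: 0.649
finger_force: 0.0
clock: 2.65
tcp_pos: [562.5, -164.0, 230.6]
eef_rot: [-0.506, 0.862, 0.0, -0.001]
wrist_force: [0.2, -0.2, 1.1]
opening: 0.648
finger_force: 0.0
[ 562.50963359 -163.94581503  230.99087496] 2.7 [-4.85174226e-01  2.15291024e-01  1.58976798e+00 -1.64273919e-03
  1.33706279e+00 -3.11770812e+00] [[387.80295692 335.55464435]
 [331.21442842 171.03082586]
 [400.04014631 171.73445065]]
```

View pics/w2.png

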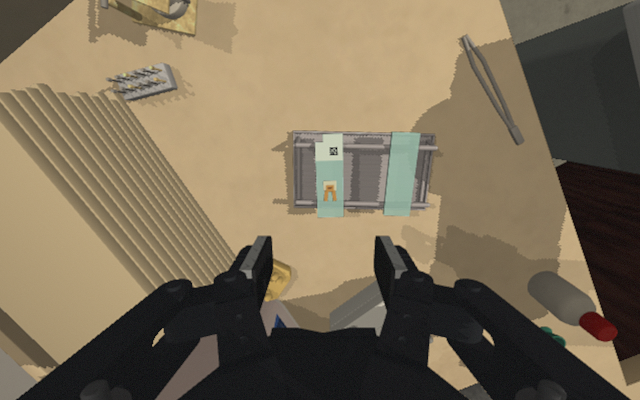

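The wrist view shows the sectioned slide almost vertical in the image. Its label end is at about (329,135), with the notch at top left, and its far end is at (330,216). The blank is at (401,173). I'll fit the slide numerically.

```bash
python3 - <<'E'
from h import *
cm=dict(np.load("w2.npz"));i=cv2.imread("pics/w2.png").astype(int)
b,g,r=i[...,0],i[...,1],i[...,2]
m=((g-r>12)).astype(int)
for y in range(130,220,4):
    print(y,"".join("#" if m[y,x] else ("o" if i[y,x].min()>165 else ".") for x in range(305,425)))
print(i[180,310:350:3].tolist())
E
```

```text
130 ........................................................................................................................
134 .........................oooooooooooo..................................................############################.....
138 ..................ooooooooooooooooooo.................................................#############################.....
142 ...........oo.....ooooooooooooooooooo.................................................############################......
146 ...........ooooooooooooooooooooooooooo................................................############################......
150 ...........ooooooooooooo.........oooo................................................############################.......
154 ...........ooooooooooooo.........ooooo...............................................############################.......
158 ...........ooooooooooooooooooooooooooo..............................................############################........
162 ...........###########################..............................................############
[... 1313 characters left out ...]
#####........................................###########################..............
210 .............#########################.........................................##########################...............
214 .............#########################.........................................#########################................
218 ........................................................................................................................
[[105, 111, 118], [104, 109, 115], [147, 159, 144], [160, 179, 152], [162, 179, 152], [143, 161, 146], [148, 167, 153], [155, 175, 164], [154, 179, 171], [158, 175, 145], [160, 175, 148], [151, 159, 150], [122, 130, 139], [124, 132, 141]]
```

```bash
python3 - <<'E'
from h import *
cm=dict(np.load("w2.npz"));i=cv2.imread("pics/w2.png").astype(int)
b,g,r=i[...,0],i[...,1],i[...,2]
m=(((g-r>12)|(i.min(2)>165))).astype(np.uint8); m[:,:310]=0;m[:,350:]=0;m[:131]=0;m[219:]=0
n,l,st,_=cv2.connectedComponentsWithStats(m);k=1+st[1:,4].argmax();ys,xs=np.nonzero(l==k);print(st[k])
P=np.array([ray(cm,(x,y),40)[:2] for x,y in zip(xs,ys)],np.float32)
(c,s,a)=cv2.minAreaRect(P);print("rect",c,s,a)
top=(329.5,133);bot=(331,216.5)
p,q=ray(cm,top,40),ray(cm,bot,40);d=p-q;print(p,q,np.linalg.norm(d),np.degrees(np.arctan2(d[1],d[0])),(p+q)/2)
R=cv2.Rodrigues(cm["rvec"])[0]
# edge lines, per-row ends
E=[]
for side in(0,1):
    pts=[]
    for y in range(148 if side==0 else 140,214):
        x=np.nonzero(l[y]==k)[0]; pts.append(ray(cm,((x[0]-.5 if side==0 else x[-1]+.5),y),40)[:2])
    v=cv2.fitLine(np.float32(pts),cv2.DIST_HUBER,0,.01,.01).ravel();E.append(v);print(side,np.degrees(np.arctan2(v[1],v[0])),v[2:])
s=arm.observe();print(s["tcp_pos"],np.degrees(2*np.arctan2(s["eef_rot"][1],s["eef_rot"][0])))
E
```

```text
[ 315  133   29   84 1809]
rect (555.460693359375, -160.30299377441406) (99.41091918945312, 31.880393981933594) 62.92959213256836
[ 530.84755042 -204.0694274    40.        ] [ 577.35629204 -115.4951969    40.        ] 100.04227784637396 -117.7031596010939 [ 554.10192123 -159.78231215   40.        ]
0 61.879276 [ 564.78955 -175.69157]
1 61.98768 [ 538.1924  -159.08727]
[ 562.50963359 -163.94581503  230.99087496] 240.85490559433356
```

```bash
python3 -m creep '{"translation":[[-0.002,0.0145,0],[0,0,-0.04],[0,0,-0.04],[0,0,-0.04],[0,0,-0.03],[0,0,0],[0,0,0]],"yaw":[0,0.01,0.01,0,0,0,0]}' 0.65
```

```text
clock: 3.58
tcp_pos: [561.4, -150.8, 82.6]
eef_rot: [-0.514, 0.858, -0.001, -0.0]
wrist_force: [0.7, 0.3, -0.2]
opening: 0.651
finger_force: 0.0
```

```bash
python3 -m creep '{"translation":[[-0.001,0.001,-0.02],[0,0,-0.02],[0,0,-0.01],[0,0,-0.006],[0,0,0],[0,0,0]],"yaw":[0,0,0,0,0,0]}' 0.65; python3 -m creep '{"translation":[[0,0,0],[0,0,0],[0,0,0],[0,0,0],[0,0,0],[0,0,0]],"yaw":[0,0,0,0,0,0]}' 0 40
```

```text
clock: 4.32
tcp_pos: [560.0, -150.5, 25.4]
eef_rot: [-0.514, 0.858, -0.001, -0.001]
wrist_force: [0.5, -0.2, 0.3]
opening: 0.648
finger_force: 0.0
clock: 5.08
tcp_pos: [560.0, -150.5, 25.6]
eef_rot: [-0.514, 0.858, -0.001, -0.001]
wrist_force: [-0.8, -0.4, 5.1]
opening: 0.363
finger_force: 39.6
```

```bash
python3 -m creep '{"translation":[[0,0,0.01],[0,0,0.02],[0,0,0.03],[0,0,0.03],[0,0,0.01],[0,0,0],[0,0,0],[0,0,0]],"yaw":[0,0,0,0,0,0,0,0]}' 
python3 -m creep '{"translation":[[-0.015,0.02,0],[-0.015,0.02,0],[-0.015,0.02,0],[-0.015,0.02,0],[-0.015,0.02,0],[-0.015,0.02,0],[-0.015,0.02,0],[-0.01,0.02,0]],"yaw":[-0.16,-0.16,-0.16,-0.16,-0.16,-0.16,-0.16,-0.16]}'
python3 -m creep '{"translation":[[0,0.01,0],[0,0,0],[0,0,0],[0,0,0],[0,0,0],[0,0,0],[0,0,0],[0,0,0]],"yaw":[-0.16,-0.16,-0.16,-0.16,-0.16,-0.16,-0.16,-0.16]}'
python3 -m creep '{"translation":[[0,0,0],[0,0,0],[0,0,0],[0,0,0],[0,0,0],[0,0,0],[0,0,0],[0,0,0]],"yaw":[-0.16,-0.16,-0.16,-0.16,-0.16,-0.16,-0.16,-0.16]}'
python3 -m creep '{"translation":[[0,0,0],[0,0,0],[0,0,0]],"yaw":[-0.01,0,0]}'
python3 - <<'E'
from h import *
cm=arm.camera_model("wrist");i=arm.grab_frame("wrist");cv2.imwrite("pics/w3.png",i[:,:,::-1])
np.savez("w3.npz",**cm);s=arm.observe();print(s["tcp_pos"],np.degrees(2*np.arctan2(s["eef_rot"][1],s["eef_rot"][0])),s["clock"])
E
```

```text
clock: 6.08
tcp_pos: [558.7, -149.9, 123.6]
eef_rot: [-0.514, 0.858, 0.0, -0.002]
wrist_force: [0.2, -0.4, 0.1]
opening: 0.368
finger_force: 39.6
clock: 7.08
tcp_pos: [443.4, 10.5, 124.2]
eef_rot: [0.103, 0.995, 0.0, -0.002]
wrist_force: [-0.6, 0.3, -0.7]
opening: 0.365
finger_force: 39.7
clock: 8.07
tcp_pos: [444.1, 19.8, 124.3]
eef_rot: [0.676, 0.737, 0.0, -0.001]
wrist_force: [-0.9, -0.3, -0.4]
opening: 0.366
finger_force: 39.7
clock: 9.07
tcp_pos: [444.1, 19.8, 124.3]
eef_rot: [0.982, 0.187, 0.0, -0.0]
wrist_force: [-0.6, 0.1, -0.3]
opening: 0.362
finger_force: 39.7
clock: 9.45
tcp_pos: [444.5, 19.7, 124.8]
eef_rot: [0.983, 0.185, 0.001, -0.0]
wrist_force: [0.2, 0.4, 0.1]
opening: 0.363
finger_force: 39.7
[444.48190341  19.74523921 124.88668881] 21.340541185980037 9.5
```

View pics/w3.png

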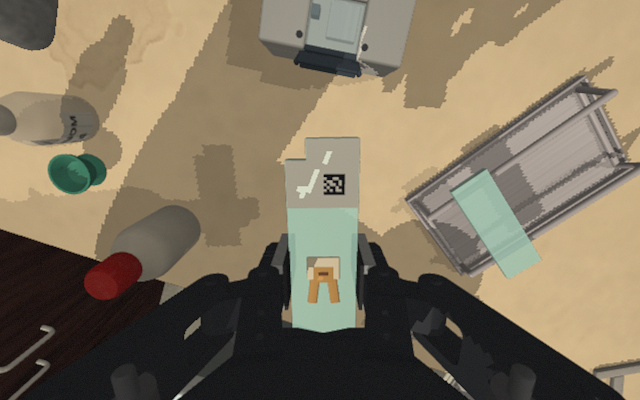

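The slide is held label up, with the notch at top left (295,150) and the label towards the reader. The reader's front lip runs from (295,62) to (360,75), so it is turned about 12° clockwise from the tool. I'll zoom in for a proper fit.

```bash
python3 - <<'E'
from h import *
i=cv2.imread("pics/w3.png");cv2.imwrite("pics/c3.png",cv2.resize(i[0:85,250:420],None,fx=4.7,fy=4.7,interpolation=cv2.INTER_CUBIC))
E
```

```text
(no output)
```

View pics/c3.png

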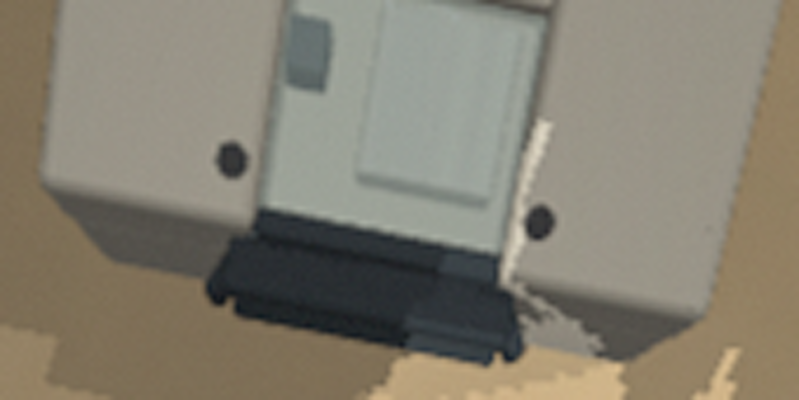

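```bash
python3 - <<'E'
from h import *
from scipy.optimize import least_squares
c1=dict(np.load("w1.npz"));c3=dict(np.load("w3.npz"));sc=arm.camera_model("scene")
f1=lambda u,v:(275+u/5.5,225+v/5.5); f3=lambda u,v:(250+u/4.7,v/4.7); fs=lambda u,v:(265+u/6,135+v/6)
H=-1
D=[(c3,f3(42,185),(-56,48,H)),(c3,f3(708,315),(-56,-48,H)),(c3,f3(108,260),(-56,48,0)),(c3,f3(630,360),(-56,-48,0))]
D1=[(c1,f1(52,222),(-56,-48,H)),(c1,f1(350,92),(-56,48,H)),(c1,f1(75,140),(-56,-48,0)),(c1,f1(340,28),(-56,48,0)),(c1,f1(220,530),(56,-48,72)),(c1,f1(493,428),(56,48,72))]
def res(p,D):
    c,s=np.cos(p[2]),np.sin(p[2]);r=[]
    for cm,uv,q in D:
        z=p[3] if q[2]==H else q[2]
        r+=list(proj(cm,(p[0]+c*q[0]-s*q[1],p[1]+s*q[0]+c*q[1],z))[0]-np.array(uv))
    return np.array(r)
for n,d in(("3",D),("1",D1),("all",D+D1)):
    o=least_squares(res,[590,75,.2,52],args=(d,),loss="soft_l1");p=o.x;print(n,p.round(2),np.degrees(p[2]).round(2),res(p,d).round(1))
    print(" mouth",p[:2]-60*np.array([np.cos(p[2]),np.sin(p[2])]))
for uv in (f3(215,295),f3(515,358),f3(232,160),f3(540,222)):print([ray(c3,uv,z)[:2].round(1) for z in(40,45,52)])
# slide in hand, top corners at assumed z
for uv in((305,138),(360,138),(286.5,160),(286,209),(358.5,209)):print(uv,ray(c3,uv,135+3.)[:2].round(1))
E
```

```text
3 [6.0504e+02 6.8220e+01 2.0000e-01 5.1020e+01] 11.39 [ 0.1 -0.  -0.1 -0.2 -0.5 -0.   0.6  0.3]
 mouth [546.22130495  56.36805857]
1 [6.0467e+02 6.9450e+01 1.8000e-01 5.3210e+01] 10.59 [-1.2  0.3  0.3 -0.8 -1.3 -0.5  0.4 -2.6 -0.1  6.5  5.5  2.6]
 mouth [545.68881612  58.4253687 ]
all [6.0505e+02 6.8340e+01 2.0000e-01 5.0920e+01] 11.29 [-0.2 -0.2 -0.5 -0.1 -0.8 -0.2  0.3  0.3 -1.8  0.4 -1.  -1.2 -2.   0.3
 -0.7 -2.4 -0.2  7.   5.1  2.5]
 mouth [546.21241346  56.59221057]
[array([537.5,  78.5]), array([536.9,  77.7]), array([536.1,  76.7])]
[array([546. ,  32.8]), array([545.2,  33.2]), array([544. ,  33.6])]
[array([555.5,  82.3]), array([554.5,  81.5]), array([553.1,  80.3])]
[array([564.5,  36.8]), array([563.3,  37.1]), array([561.6,  37.4])]
(305, 138) [500.  51.]
(360, 138) [508.4  29.6]
(286.5, 160) [488.5  55.2]
(286, 209) [467.6  48.1]
(358.5, 209) [479.5  17.8]
```

```bash
python3 - <<'E'
from h import *
c1=dict(np.load("w1.npz"));c3=dict(np.load("w3.npz"))
print(ray(c1,(333,117),98),ray(c1,(395,117),20))
E
python3 -m creep '{"translation":[[0.006,0.0065,-0.01],[0.006,0.0065,-0.02],[0.006,0.007,-0.02],[0,0,-0.01],[0,0,0],[0,0,0]],"yaw":[-0.06,-0.06,-0.055,0,0,0]}'
```

```text
[362.70803112 142.69465173  98.        ] [387.81053846 231.9865549   20.        ]
clock: 10.25
tcp_pos: [462.9, 39.5, 65.6]
eef_rot: [0.995, 0.098, 0.001, 0.0]
wrist_force: [0.2, 0.8, -1.3]
opening: 0.363
finger_force: 39.7
```

```bash
python3 -m creep '{"translation":[[0,0,-0.015],[0,0,-0.015],[0,0,-0.0065],[0,0,0],[0,0,0],[0,0,0]],"yaw":[0,0,0,0,0,0]}'
python3 - <<'E'
from h import *
cm=arm.camera_model("wrist");i=arm.grab_frame("wrist");cv2.imwrite("pics/w4.png",i[:,:,::-1])
np.savez("w4.npz",**cm);s=arm.observe();print(s["tcp_pos"],s["eef_rot"],np.degrees(2*np.arctan2(s["eef_rot"][1],s["eef_rot"][0])),s["clock"])
cv2.imwrite("pics/c4.png",cv2.resize(i[20:220,230:430,::-1],None,fx=3,fy=3,interpolation=cv2.INTER_CUBIC))
sd=arm.grab_frame("side");cv2.imwrite("pics/s4.png",sd[:,:,::-1])
E
```

```text
clock: 11.0
tcp_pos: [463.0, 39.7, 28.9]
eef_rot: [0.995, 0.098, 0.001, 0.0]
wrist_force: [-0.1, 0.3, 0.3]
opening: 0.365
finger_force: 39.7
[462.88989582  39.69141393  28.84245023] [ 9.95193076e-01  9.79221479e-02  1.41222433e-03 -2.53775964e-05] 11.239073295280072 11.05
```

View pics/c4.png

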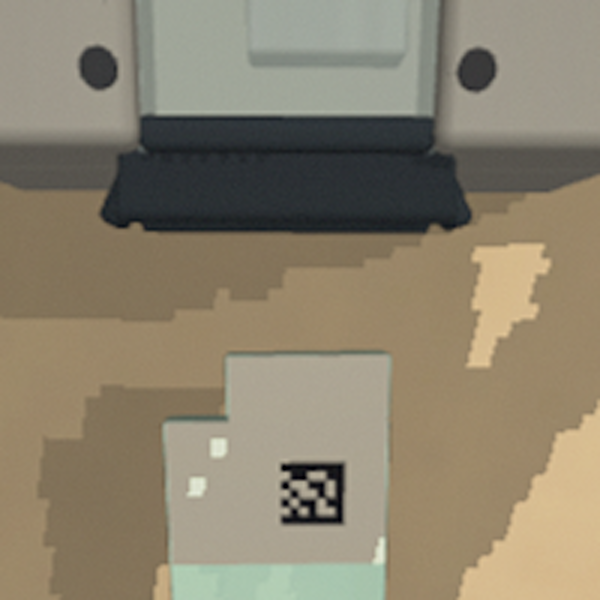

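The crop shows the reader well aligned. The throat axis is at column ~287 and the slide's front mid at ~276, with its front edge on row 353. The slide is therefore about 1.4 mm to the left and turned about +0.9°, with its front roughly 16 mm short of the lips. I'll correct both and feed gently.

```bash
python3 -m creep '{"translation":[[0,-0.0004,0],[0.006,0.0011,0],[0.006,0.0011,0],[0.006,0.0011,0],[0.004,0.0007,0],[0,0,0],[0,0,0]],"yaw":[-0.016,0,0,0,0,0,0]}'
python3 - <<'E'
from h import *
i=arm.grab_frame("wrist");cv2.imwrite("pics/c5.png",cv2.resize(i[0:200,230:430,::-1],None,fx=3,fy=3,interpolation=cv2.INTER_CUBIC))
s=arm.observe();print(s["tcp_pos"],np.degrees(2*np.arctan2(s["eef_rot"][1],s["eef_rot"][0])),s["wrist_force"],s["clock"])
E
```

```text
clock: 11.98
tcp_pos: [484.3, 43.4, 28.3]
eef_rot: [0.996, 0.09, 0.001, -0.0]
wrist_force: [-0.2, -0.5, -0.9]
opening: 0.371
finger_force: 39.7
[484.24571379  43.35573458  28.34741305] 10.320519142845008 [ 0.30026109 -0.30498757 -0.07222297] 12.025
```

View pics/c5.png

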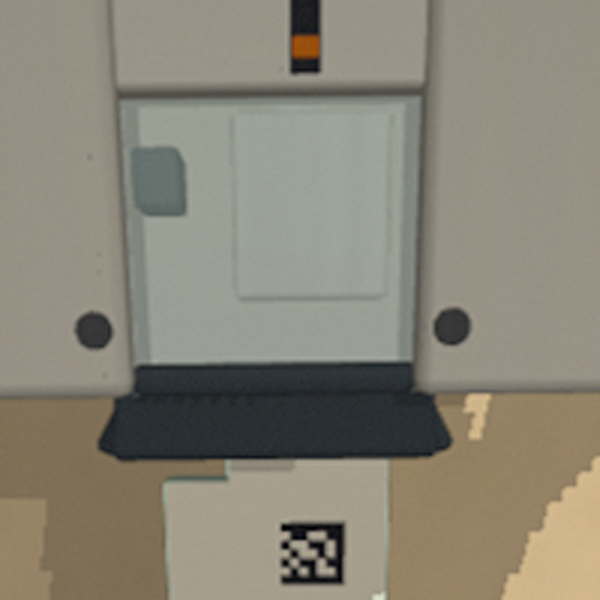

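The throat axis is at column ~274 and the slide mid at ~276, so they agree within 0.3 mm and are parallel; the front is entering under the lip. I'll feed on in small steps and watch the force.

```bash
python3 -m creep '{"translation":[[0,0,0.0007],[0.003,0.0006,0],[0.004,0.0007,0],[0.004,0.0007,0],[0,0,0]],"yaw":[0,0,0,0,0]}'; python3 -m creep '{"translation":[[0.003,0.0006,0],[0.003,0.0006,0],[0.003,0.0006,0],[0,0,0]],"yaw":[0,0,0,0]}'
```

```text
clock: 12.65
tcp_pos: [496.0, 45.4, 29.2]
eef_rot: [0.996, 0.09, 0.001, -0.0]
wrist_force: [-1.3, -0.0, 0.1]
opening: 0.363
finger_force: 39.7
clock: 13.15
tcp_pos: [504.2, 47.1, 28.9]
eef_rot: [0.996, 0.09, 0.0, -0.0]
wrist_force: [-3.8, -1.5, 0.2]
opening: 0.364
finger_force: 39.7
```

```bash
python3 -m creep '{"translation":[[0.003,0.0006,0],[0.003,0.0005,0],[0.002,0.0004,0],[0.001,0.0002,0],[0,0,0],[0,0,0]],"yaw":[0,0,0,0,0,0]}'
python3 - <<'E'
from h import *
f=[]
for k in range(4):
    i=arm.grab_frame("wrist");s=arm.observe();f.append(np.r_[s["wrist_force"],s["tcp_pos"]])
print(np.mean(f,0).round(2))
cv2.imwrite("pics/w6.png",i[:,:,::-1])
h=i[0:110,230:430].astype(int);o=(h[...,0]-h[...,2]>90)&(h[...,0]-h[...,1]>40);g=(h[...,1]-h[...,0]>30)&(h[...,1]-h[...,2]>20)
for n,m in(("orange",o),("green",g)):
    y,x=np.nonzero(m);print(n,len(y),(x.mean()+230,y.min(),y.mean(),y.max()) if len(y) else "")
E
```

```text
clock: 13.9
tcp_pos: [513.0, 48.9, 28.9]
eef_rot: [0.996, 0.09, 0.0, -0.0]
wrist_force: [-6.1, -1.1, 0.5]
opening: 0.365
finger_force: 39.7
[-5.340e+00 -1.560e+00  1.500e-01  5.130e+02  4.887e+01  2.889e+01]
orange 48 (np.float64(331.5), np.int64(62), np.float64(64.5), np.int64(67))
green 169 (np.float64(316.0414201183432), np.int64(39), np.float64(48.10650887573964), np.int64(57))
```

```bash
python3 -m creep '{"translation":[[0.001,0.0002,0],[0.001,0.0002,0],[0,0,0],[0,0,0]],"yaw":[0,0,0,0]}'
python3 - <<'E'
from h import *
f=[]
for k in range(8):
    i=arm.grab_frame("wrist");s=arm.observe();f.append(np.r_[s["wrist_force"],s["tcp_pos"]])
print(np.mean(f,0).round(2),s["clock"])
cv2.imwrite("pics/w7.png",cv2.resize(i[0:200,230:430,::-1],None,fx=3,fy=3,interpolation=cv2.INTER_CUBIC))
h=i[0:110,230:430].astype(int);o=(h[...,0]-h[...,2]>90)&(h[...,0]-h[...,1]>40)
y,x=np.nonzero(o);print(len(y),y.mean())
E
```

```text
clock: 14.6
tcp_pos: [514.8, 49.3, 28.8]
eef_rot: [0.996, 0.09, 0.0, -0.0]
wrist_force: [-4.8, -1.9, -0.3]
opening: 0.364
finger_force: 39.7
[-5.9900e+00 -1.8300e+00  3.0000e-01  5.1483e+02  4.9250e+01  2.8830e+01] 15.0
47 64.44680851063829
```

View pics/w7.png

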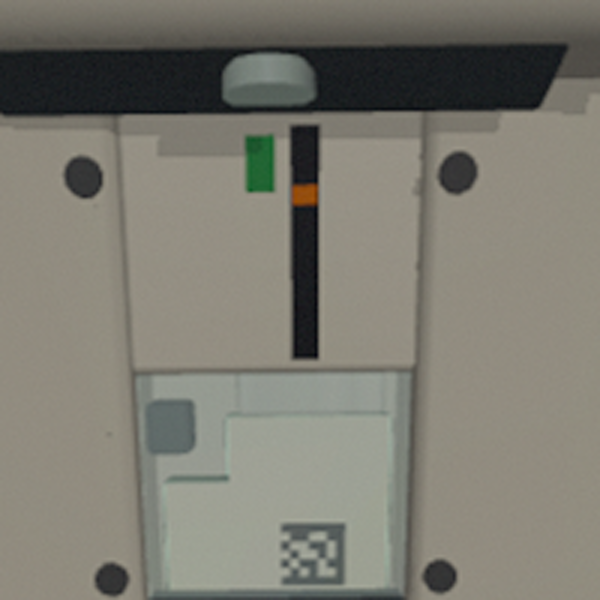

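The slide is in the throat with its notch at the key. The pin (305,195) sits at the lower end of the green mark (rows 137–192). I'll compare pin positions between the two pictures to get the true gate travel.

```bash
python3 - <<'E'
from h import *
cm=arm.camera_model("wrist")
d=np.array([514.83-484.25,49.25-43.36,.5])
for z in(50,54,58):
    a=ray(cm,(331.7,15.4),z)-d; b=ray(cm,(331.7,64.5),z); g=ray(cm,(316.5,54.5),z);print(z,np.linalg.norm((b-a)[:2]),np.linalg.norm((ray(cm,(331.7,45),z)-ray(cm,(331.7,64),z))[:2]))
E
```

```text
50 15.538886802898462 6.196191321015998
54 16.101360430522284 5.972826828014876
58 16.663834121503854 5.749462335013981
```

```bash
python3 -c "
from bench import arm
print(arm.job_done())"
```

```text
the job is handed in; nothing more can be done
None
```

I handed the job in at about 15 s with the slide gripped label up in the reader, its notch at the key and the gate about 16 mm in (estimated from camera and force, not read directly; 14 mm needed); the verdict was not shown.

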